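# Assemble the sieve stack on the shaker and set its stroke

### The arm

A 7-joint arm with a two-finger parallel gripper is mounted at the origin on a cart in front of the work surface, level with it; the furniture and walls round the work are solid. World frame = base frame: x ahead of the robot, y to its left, z up, the work surface at z = 0. Lengths are in m, angles in rad, forces in N, time in s.
With the tool pointing down it reaches from about 0.425 to 0.875 m from the base axis. Payload 4.7 kg.
Tool frame: the origin (TCP) lies at the very end of the fingers, on their centre line; the grasp point (between the pads) lies 19 mm behind it; z points along the fingers, y is the line along which they close (so a half turn about z gives the same grasp; the last joint's range is limited). The gripper opens to 87 mm and grips with 3 to 60 N. Pads are 19 mm wide; open, the fingers measure 117 mm over their backs; the gripper's body (75 mm by 190 mm) begins 51 mm behind the grasp point.
Start: joints at [1.149, 0.321, -0.07, 1.45, 0.023, 1.371, -0.057], TCP at [0.274, -0.589, 0.189] pointing down, gripper open.
Joint ranges: [-2.86, 2.86], [-0.3, 2.09], [-1.38, 1.24], [0.06, 2.45], [-1.56, 4.7], [0.09, 2.05], [-2.69, 2.69]. Speed limits (rad/s): [2.57, 2.57, 3.14, 3.14, 3.14, 3.14, 3.14].

### API

Orientations are given as a rotation vector (axis times angle).
In Python, from plant import r, jaws, planner, vision, workorder, current_clock, current_joints, current_qvel, current_joint_efforts, current_eef_pos, current_tcp_rot, current_contact_force, current_wrist_torque, current_grip_width, current_finger_force gives the robot as it stands. The module is installed in compiled form; this text tells all that it offers. Calls block until the motion is done:
- r.movep(position, orientation): joint-space move of the TCP to a pose.
- r.move_straight(position, rate=0.15, rotation=None, threshold=None): straight line of the TCP; rotation=None keeps the orientation; rate is the mean speed in m/s. With threshold (N) it stops when the force on the tool has changed by that much, and returns True; else False.
- r.goto_joints(angles): joint-space move.
- jaws.command_gripper(opening, grip_force=None): opening from 0.0 (shut) to 1.0 (fully open); grip_force is the grip in N (None keeps the last); returns when the fingers have stopped.
- r.sleep(seconds).
- planner.inverse_kinematics(position, orientation): joint angles nearest the present ones, or None.
- vision.snapshot(name): name is "side" or "top" or "wrist"; returns a dict with "image" (420x560x3 uint8, red, green, blue), "depth" (420x560 float32, m along the optical axis (not along the pixel's ray), 0 where there is no reading), "camera_matrix" (3x3 intrinsics, pixels), "origin" and "rotation" of the camera in the world. Camera axes: x right, y down, z forward; pixel columns grow to the right and rows downward; lengths in m; the calibration is good to about 2 mm. A picture is of the moment at which its call begins.
A pose or a line that the arm cannot do raises r.IKError and nothing moves.
- workorder.close_job(): hands the job in; it is judged then, once.
Readings, each from a call of its own:
- current_clock(): time.
- current_joints(): joint angles.
- current_qvel(): joint speeds.
- current_joint_efforts(): joint torques, N m.
- current_eef_pos(): TCP position.
- current_tcp_rot(): TCP orientation.
- current_contact_force(): force on the tool from outside, world axes, zero at the start.
- current_wrist_torque(): the same for the moment, N m.
- current_grip_width(): opening from 0.0 (shut) to 1.0 (fully open).
- current_finger_force(): force on a finger pad.
Only numpy, scipy, OpenCV 4.12 (cv2) and the standard library are available. Lean on these libraries where they do the work, as an engineer would, in place of code of your own. Each camera call takes 0.05 s, during which the arm holds its last target. There are 200 camera calls.

### The job

Get the sieve shaker ready for a batch: build the sieve stack on its seat, first the receiver, then the fine sieve, then the coarse sieve and the lid on top, each one nested fully home in the one below and standing level. Slide the stroke collar along its bar to the mark and leave it there. Leave the brass weight that stands among the parts where it is.

Things in the scene. Friction and masses are not known exactly. Their poses are not given: they have to be found in the camera images.
- receiver_mid (a point): Receiver: cup with a plain solid floor and no mesh, 36 mm tall. Round steel, 56 mm across; below, a 42 mm bevelled spigot 6 mm deep (part of the height) drops with 3 mm play into the 48 mm opening of the seat or the part below till the shoulder rests on its rim. Loose, upright, z up. Point: on the axis, half-way up (18 mm above its underside).
- fine_mid (a point): Fine sieve: the shorter of the two sieves, 32 mm tall, closely woven mesh (3 mm pitch) across its inside. Round steel, 56 mm across; below, a 42 mm bevelled spigot 6 mm deep (part of the height) drops with 3 mm play into the 48 mm opening of the seat or the part below till the shoulder rests on its rim. Loose, upright, z up. Point: on the axis, half-way up (16 mm above its underside).
- coarse_mid (a point): Coarse sieve: the taller of the two sieves, 44 mm tall, wide mesh (openings about 7 mm) across its inside. Round steel, 56 mm across; below, a 42 mm bevelled spigot 6 mm deep (part of the height) drops with 3 mm play into the 48 mm opening of the seat or the part below till the shoulder rests on its rim. Loose, upright, z up. Point: on the axis, half-way up (22 mm above its underside).
- lid_knob (a point): Lid: flat steel disc 56 mm across and 8 mm thick with a black knob on top (22 mm across, 34 mm tall), and below it the same 42 mm spigot, 6 mm deep, that drops into the top of a sieve; 48 mm tall overall. Loose, stands upright. Point: middle of the knob, 32 mm above the lid's underside. z axis up.
- shaker: Sieve shaker, fixed on a raised white work board (board top 80 mm above the table): grey box 190 (its x) by 220 mm (its y), flat deck 30 mm above the board. Origin: centre of its underside, on the board; y along its bar, x from the bar towards the seat (away from the robot, turned up to 17 degrees). The bar (10 mm thick, axis 50 mm above the board, posts at its ends) lies at x = -55 mm.
- seat (a point): Seat of the shaker: upright steel ring on the deck, 48 mm across inside, 53 mm outside, 8 mm tall, for the receiver. Point: centre of the ring on the deck (30 mm above the board, 110 mm above the table, 8 mm below the ring's rim).
- collar_knob (a point): Stroke collar that slides on the shaker's bar: steel block 22 x 24 x 22 mm round the bar with an upright black grip knob on top (20 mm across, 42 mm tall), its lower end 61 mm and its top 103 mm above the board. Point: middle of the grip knob, 84 mm above the board. Friction (about 2 N) keeps it where it is left.
- collar (a joint): Position of the stroke collar along the bar, m: 0 at the -y end of its travel, growing to 0.12 at the +y end; the knob is at y = value - 0.060 in the shaker's frame.
- mark_tip (a point): Mark: small dark steel pointer standing on the scale strip beside the bar, on the robot's side of it, its tip pointing at the bar. Point: its tip, 34 mm above the board. The collar is at the mark when collar and tip have the same y in the shaker's frame. The mark does not move; at the start it always lies at larger y than the collar.
- brass_weight: Brass balance weight, 34 mm across, 44 mm tall, standing among the loose sieve parts; not part of the job. Origin at the centre of its underside.
Things that resemble listed ones, but are neither listed nor needed, are in the scene too. Leave any blue look-alike of the part that bears receiver_mid alone.

How it is judged:
By the outcome, as a careful person would: the job done as asked, in the order asked, and still so for the second after the job is handed in, with the robot touching nothing.
It also fails if it takes over 144 s, if anything falls off the work surface, if the arm or the gripper's body presses on something with over 40 N, if the wrist force passes 120 N, or if a joint passes its speed limit or range.

## Working session

There is one attempt and no reset: what is moved stays moved. The work goes in short steps, each a Python script; the robot and the scene stay as the last script left them, time stands still between calls to the robot, and variables do not carry over. Pictures are saved under pics/ and viewed, at most 14 in all, crops included, and the job is handed in when it is done.

```bash
mkdir -p pics; cat > h.py <<'E'
import numpy as np, cv2
from plant import *
def snap(n,f):
    s=vision.snapshot(n); cv2.imwrite(f'pics/{f}.png',s['image'][:,:,::-1]); np.savez(f'pics/{f}.npz',**{k:np.array(v) for k,v in s.items()}); return s
def load(f): return dict(np.load(f'pics/{f}.npz'))
def cloud(s):
    K=s['camera_matrix'];d=s['depth'];v,u=np.indices(d.shape)
    p=np.stack([(u-K[0,2])/K[0,0]*d,(v-K[1,2])/K[1,1]*d,d],-1)
    return p@np.array(s['rotation']).T+s['origin']
def ray(s,u,v,z):
    K=s['camera_matrix'];d=np.array(s['rotation'])@[(u-K[0,2])/K[0,0],(v-K[1,2])/K[1,1],1]
    return s['origin']+d*(z-s['origin'][2])/d[2]
E
python3 - <<'E'
from h import *
for n in('top','side'):
    s=snap(n,n+'0'); print(s['origin'],s['rotation'],s['camera_matrix'][0])
print(current_clock(),current_tcp_rot())
E
```

```text
[ 0.30398471 -0.04361801  1.05360252] [-2.15189181  2.08802376 -0.22155404] [405.68184983   0.         280.01600761]
[0.20195706 0.70949974 0.75936585] [-0.50728111  2.6681697  -1.27640803] [430.39607571   0.         279.34355727]
0.1 [-3.06570702e+00 -6.78822377e-01  7.27183897e-04]
```

View pics/top0.png

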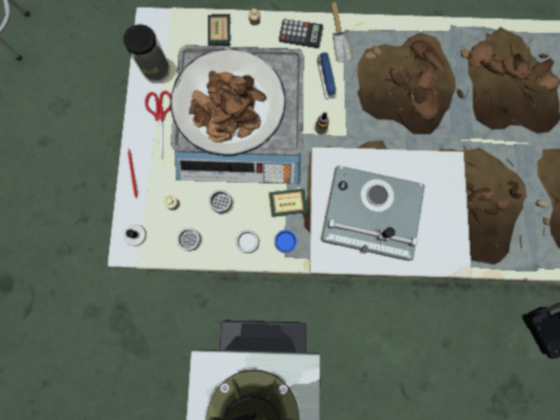

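View pics/side0.png

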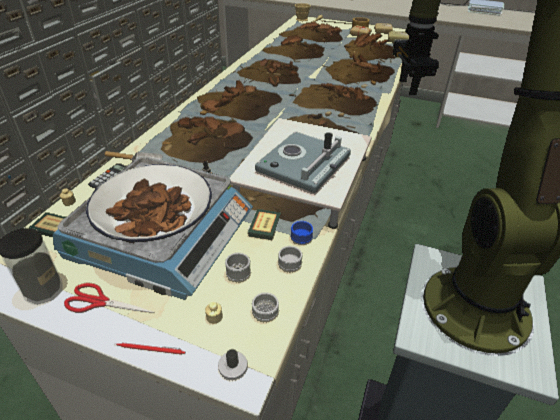

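Top view: lid (134,235), brass weight (171,202), sieves (221,202) and (189,240), receiver (248,241), blue look-alike (286,241), seat (377,195), collar knob (388,233), mark about (365,249).

```bash
sed -i "s/np.array(s\['rotation'\])/cv2.Rodrigues(np.array(s['rotation'],float))[0]/" h.py
python3 - <<'E'
from h import *
s=load('top0');c=cloud(s)
for n,u,v in [('lid',134,235),('brass',171,202),('sA',221,202),('sB',189,240),('rec',248,241),('blue',286,241),('seat',377,195),('knob',388,233)]:
    w=c[v-17:v+18,u-17:u+18].reshape(-1,3); 
    z0=0.004 if n not in('seat','knob') else (.1135 if n=='seat' else .15)
    p=w[(w[:,2]>z0)&(w[:,2]<.25)]; 
    if n in('seat','knob'): p=p[p[:,2]<.2]
    top=np.percentile(p[:,2],95); q=p[p[:,2]>top-.006]
    (ce,rad)=cv2.minEnclosingCircle(q[:,:2].astype(np.float32))
    print(n,len(p),'top',top.round(4),'mid',((q.min(0)+q.max(0))/2).round(4),'circ',np.round(ce,4),round(rad,4))
print('table',np.median(c[225:235,205:215,2]),'board',np.median(c[180:200,440:455,2]),'deck',np.median(c[215:222,350:360,2]))
E
python3 - <<'E'
from h import *
im=cv2.imread('pics/top0.png')
cv2.imwrite('pics/crop0.png',np.hstack([cv2.resize(im[180:270,115:215],None,fx=4,fy=4,interpolation=2),cv2.resize(im[180:270,205:305],None,fx=4,fy=4,interpolation=2)]))
E
```

```text
lid 438 top 0.0495 mid [0.4302 0.3214 0.0478] circ [0.4292 0.3216] 0.0113
brass 312 top 0.0441 mid [0.5159 0.2334 0.0437] circ [0.5166 0.2333] 0.0087
sA 471 top 0.0456 mid [0.5213 0.105  0.0446] circ [0.5216 0.1049] 0.0286
sB 451 top 0.0342 mid [0.4219 0.18   0.0324] circ [0.4222 0.1805] 0.0286
rec 492 top 0.0376 mid [0.4209 0.031  0.0364] circ [0.4206 0.0305] 0.0287
blue 635 top 0.0369 mid [ 0.4241 -0.0669  0.0371] circ [ 0.4243 -0.0664] 0.0287
seat 170 top 0.1202 mid [ 0.5297 -0.2816  0.1184] circ [ 0.5301 -0.2829] 0.0496
knob 118 top 0.1856 mid [ 0.4328 -0.2893  0.1834] circ [ 0.4329 -0.2892] 0.0116
table 0.002063659457365863 board 0.08046420009274263 deck 0.11126055127939322
```

View pics/crop0.png

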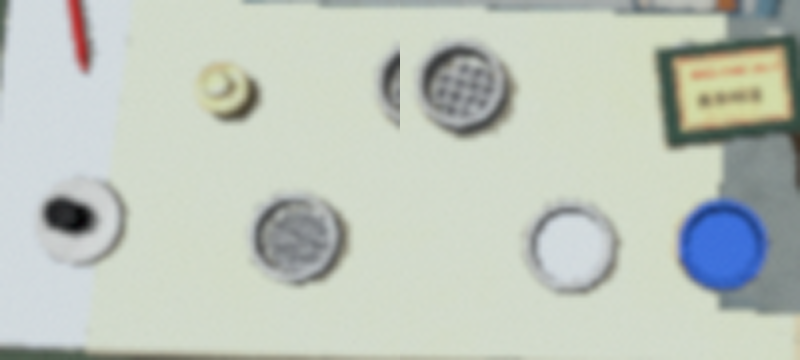

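Coarse sieve = (221,202) (wide mesh, 44 mm), fine = (189,240), receiver = (248,241) with a solid floor; the heights agree. Now the shaker's yaw, then a wrist look over it on the first move.

```bash
cat >> h.py <<'E'
def down(yaw): return np.array([np.pi*np.cos(yaw/2),np.pi*np.sin(yaw/2),0])
E
python3 - <<'E'
from h import *
s=load('top0');c=cloud(s);w=c[150:270,312:470].reshape(-1,3)
d=w[(abs(w[:,2]-.11)<.004)];r_=cv2.minAreaRect(d[:,:2].astype(np.float32));print('deck',r_)
k=w[(w[:,2]>.114)&(w[:,2]<.124)&(np.hypot(w[:,0]-.53,w[:,1]+.28)<.036)]
print('seat',cv2.minEnclosingCircle(k[:,:2].astype(np.float32)),len(k))
b=w[(w[:,2]>.122)&(w[:,2]<.14)];print('bar',cv2.fitLine(b[:,:2].astype(np.float32),1,0,.01,.01).ravel())
sc=c[40:185,170:305];print('scale zmax near edge',np.percentile(c[150:183,178:300,2],99), 'xmin',np.percentile(sc[sc[...,2]>.02][:,0],1), 'bowl',np.percentile(sc[...,2],99.5))
for n,p in [('rec',(.4207,.0308,.007)),('fine',(.422,.180,.007)),('coarse',(.5214,.105,.015)),('lid',(.431,.3214,.016)),('seat',(.53,-.283,.3)),('seatlow',(.53,-.283,.12)),('knob',(.433,-.289,.15)),('look',(.46,-.27,.35))]:
    for y in(-.15,0,.15,np.pi+.0,-np.pi+.15):
        q=planner.inverse_kinematics(np.array(p),down(y)); print(n,round(y,2),None if q is None else np.round(q,2))
E
```

```text
deck ((0.4881463646888733, -0.2719336450099945), (0.21926049888134003, 0.19582432508468628), 78.81710052490234)
seat ((0.5278011560440063, -0.2810520827770233), 0.034298889338970184) 125
bar [ 0.19581707  0.9806405   0.42799288 -0.30164295]
scale zmax near edge 0.14636268293598026 xmin 0.5722302569793483 bowl 0.14879203706163086
rec -0.15 [ 0.65  0.06 -0.79  2.17  0.06  0.93 -1.9 ]
rec 0 [ 0.65  0.06 -0.8   2.17  0.06  0.93 -1.75]
rec 0.15 [ 0.66  0.07 -0.81  2.17  0.06  0.93 -1.6 ]
rec 3.14 [ 0.7   0.07 -0.84  2.17  0.06  0.93  1.39]
rec -2.99 [ 0.66  0.06 -0.8   2.17  0.06  0.93  1.54]
fine -0.15 [ 0.64  0.28 -1.18  2.08  0.32  0.98 -2.44]
fine 0 [ 0.62  0.27 -1.16  2.08  0.3   0.97 -2.27]
fine 0.15 [ 0.59  0.25 -1.13  2.08  0.28  0.97 -2.11]
fine 3.14 [ 0.54  0.23 -1.07  2.08  0.25  0.96  0.91]
fine -2.99 [ 0.54  0.23 -1.06  2.08  0.25  0.96  1.06]
coarse -0.15 [ 0.49  0.34 -0.84  1.91  0.3   1.02 -2.2 ]
coarse 0 [ 0.5   0.35 -0.85  1.91  0.31  1.02 -2.06]
coarse 0.15 [ 0.51  0.35 -0.87  1.91  0.32  1.02 -1.92]
coarse 3.14 [ 0.62  0.41 -1.01  1.91  0.4   1.04  1.01]
coarse -2.99 [
[... 697 characters left out ...]
.15 [ 0.68  0.27 -0.27  1.66  0.08  1.22 -1.03]
seatlow 3.14 [ 0.93  0.31 -0.59  1.65  0.18  1.23  1.88]
seatlow -2.99 [ 0.95  0.32 -0.6   1.65  0.19  1.23  2.03]
knob -0.15 [ 0.76  0.08 -0.24  1.82  0.02  1.25 -1.2 ]
knob 0 [ 0.77  0.08 -0.24  1.82  0.02  1.25 -1.05]
knob 0.15 [ 0.77  0.08 -0.25  1.82  0.02  1.25 -0.9 ]
knob 3.14 [ 1.04  0.1  -0.53  1.81  0.05  1.25  2.07]
knob -2.99 [ 1.05  0.1  -0.54  1.81  0.05  1.25  2.22]
look -0.15 [ 0.74  0.05 -0.27  1.45  0.01  1.64 -1.25]
look 0 [ 0.74  0.05 -0.27  1.45  0.01  1.64 -1.1 ]
look 0.15 [ 0.74  0.05 -0.27  1.45  0.01  1.64 -0.95]
look 3.14 [ 0.97  0.07 -0.52  1.44  0.03  1.64  2.03]
look -2.99 [ 0.98  0.07 -0.53  1.44  0.03  1.64  2.18]
```

Shaker yaw is about -11.2° and everything is within reach. Now a closer wrist look at the shaker.

```bash
python3 - <<'E'
from h import *
jaws.command_gripper(0.8)
r.movep(np.array([.44,-.27,.36]),down(-.196))
s=snap('wrist','w1');print(s['origin'],s['rotation'],current_clock())
E
```

```text
[ 0.5082823  -0.28413794  0.55575211] [ 1.87890269 -2.29238611 -0.29752606] 2.2667
```

View pics/w1.png

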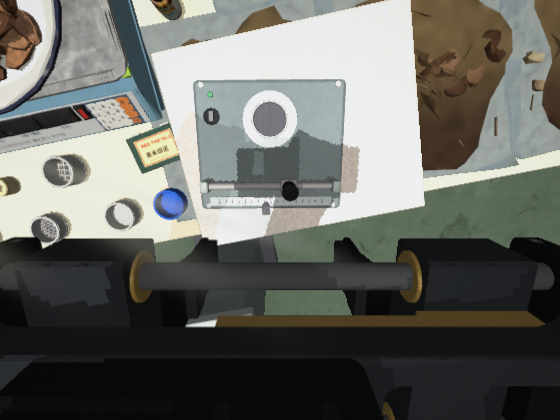

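Wrist view: seat ring (270,119), knob (289,190), mark (266,206) with its tip near the bar, receiver (124,214).

```bash
python3 - <<'E'
from h import *
s=load('w1');c=cloud(s);im=s['image'].astype(int)
R=np.array([[np.cos(.196),np.sin(.196)],[-np.sin(.196),np.cos(.196)]]) # cols: x,y axes
g=im.sum(2)/3
m=np.zeros(g.shape,np.uint8);m[85:155,235:305]=(g[85:155,235:305]>200)
cn=max(cv2.findContours(m,0,1)[0],key=cv2.contourArea);(e,ax,_)=cv2.fitEllipse(cn);print('ring px',e,ax)
st=ray(s,e[0],e[1],.118);print('seat',st, 'size',ax[0]/s['camera_matrix'][0,0]*(s['origin'][2]-.118))
w=c[85:155,235:305].reshape(-1,3);k=w[(w[:,2]>.115)&(w[:,2]<.124)];print('depth ring',cv2.minEnclosingCircle(k[:,:2].astype(np.float32)),len(k),np.median(k[:,2]))
w=c[165:215,270:310].reshape(-1,3);k=w[(w[:,2]>.176)&(w[:,2]<.19)];ce=cv2.minEnclosingCircle(k[:,:2].astype(np.float32));print('knob',ce,np.median(k[:,2]))
print(g[194:216,258:276].astype(int))
w=c[196:216,260:273];print((w[...,2]*1e3).astype(int))
# shaker frame
d=load('top0');
o=np.array([.488,-.272])
for n,p in(('seat',st[:2]),('knob',np.array(ce[0])),('tip',ray(s,266,201.5,.114)[:2]),('tip265',ray(s,265,201.5,.114)[:2])): print(n,p,(p-o)@R)
E
```

```text
ring px (269.3737487792969, 118.3281478881836) (53.62101364135742, 56.17230224609375)
seat [ 0.5332603  -0.28010647  0.118     ] size 0.08096412344255836
depth ring ((0.532582700252533, -0.28007444739341736), 0.02641736902296543) 214 0.11882112734107761
knob ((0.4342540502548218, -0.2885810434818268), 0.011457362212240696) 0.18376136524003467
[[105 106 105 105 104 103 104 104 103 104 103 103 103 102 103 104 103 105]
 [105 105 106 105 104 104 104 104 103 104 103 103 103 102 112 155 150 105]
 [102 102 101 108 108 107 107 100 100 109 107 107 106  99 105 137 135 108]
 [141 141 141 157 218 143 143 142 142 159 218 144 144 142 157 224 219 145]
 [226 227 226 228 238 227 227 227 227 229 234 163 205 209 229 239 234 157]
 [219 238 239 239 239 237 227 239 239 239 238 226 219 221 239 239 234 157]
 [197 238 239 239 239 235 204 239 239 239 239 237 219 222 239 235 186 156]
 [169 238 238 238 238 233 161 212 184 199 239 237 219 221 239 234 155 154]
 [207 237 238 238 238 233 140 123 103 126 198 236 213 182 239 234 154 151]
 [233 237 238 238 233 155 103 108 105  87 143 236 204 210 235 186 155 155]
 [237
[... 1523 characters left out ...]
118 118 118 118 117 109 108 110]
 [ 80  81 119 119 118 118 118 118 119 118  82  80  80]
 [ 80  81 118 118 118 119 117 120 118 118  80  80  82]
 [ 79  79 118 117 119 119 119 118 118 117  79  83  81]
 [ 80  80 119 118 119 118 118 120 119 119  81  82  82]
 [ 82  81 119 119 119 120 118 118 119 119  80  79  81]
 [ 80  81 118 119 119 119 119 119 118 117  82  80  80]
 [ 80  81  80  80  80  82  82  79  79  80  79  80  82]
 [ 82  80  80  81  81  82  81  82  81  81  81  81  80]]
seat [ 0.5332603  -0.28010647] [0.04597244 0.00086308]
knob [ 0.43425405 -0.28858104] [-0.04948778 -0.02673046]
tip [ 0.41329228 -0.24995817] [-0.07756992  0.00707066]
tip265 [ 0.41359871 -0.24842729] [-0.07756749  0.00863191]
```

```bash
cat >> h.py <<'E'
def topcirc(c,xy,zlo,zhi,rad=.04):
    w=c.reshape(-1,3);k=w[(np.hypot(*(w[:,:2]-xy).T)<rad)&(w[:,2]>zlo)&(w[:,2]<zhi)]
    ce,ra=cv2.minEnclosingCircle(k[:,:2].astype(np.float32));mid=(k[:,:2].min(0)+k[:,:2].max(0))/2
    return (np.array(ce)+mid)/2,ra,np.median(k[:,2]),len(k)
E
python3 - <<'E'
from h import *
s=load('w1');c=cloud(s);Y=np.array([np.sin(.196),np.cos(.196)])
w=c[200:216,258:274].reshape(-1,3);k=w[w[:,2]>.1155];t=k[:,:2]@Y;print('mark y',(t.min()+t.max())/2,t.mean(),'knob y',np.array([.43425,-.28858])@Y)
print('rec w1',topcirc(c,(.4207,.0308),.031,.04))
r.movep(np.array([.42,.13,.36]),down(-.1))
s=snap('wrist','w2');c=cloud(s)
for n,xy,h in(('rec',(.4207,.0308),.036),('fine',(.422,.18),.032),('coarse',(.5214,.105),.044),('lidknob',(.431,.3214),.048),('brass',(.516,.2334),.044)):
    print(n,topcirc(c,xy,h-.005,h+.005))
print(current_clock())
E
```

```text
mark y -0.16906124185401378 -0.16414572269984043 knob y -0.1984855821705457
rec w1 (array([0.42265462, 0.03102435]), 0.02882842905819416, np.float64(0.036307135548413194), 274)
rec (array([0.42266575, 0.03171401]), 0.028590163215994835, np.float64(0.036446058526626246), 256)
fine (array([0.42448828, 0.18108523]), 0.028422892093658447, np.float64(0.032456703936516784), 249)
coarse (array([0.52349202, 0.10529536]), 0.028574489057064056, np.float64(0.04457340329642362), 296)
lidknob (array([0.43261517, 0.32195083]), 0.010888515040278435, np.float64(0.04852757832703042), 122)
brass (array([0.51805917, 0.23355952]), 0.008929121308028698, np.float64(0.04338737679427229), 91)
3.8
```

View pics/w2.png

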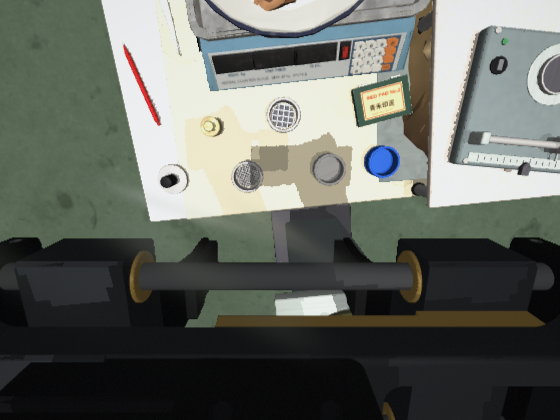

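```bash
cat >> h.py <<'E'
SEAT=np.array([.5326,-.2801])
def pick(xy,h,yaw,opening=.8,force=25,pz=.2):
    jaws.command_gripper(opening); r.movep(np.array([*xy,pz]),down(yaw))
    r.move_straight(np.array([*xy,h+.03]),.2); hit=r.move_straight(np.array([*xy,h]),.06,threshold=8)
    jaws.command_gripper(0.,force); print('grip',hit,current_eef_pos(),current_grip_width()*87,current_finger_force())
    r.move_straight(np.array([*xy,.3]),.25)
    print('lifted',current_grip_width()*87)
def lower(under,h,yaw,xy=SEAT):
    """under: expected z of the part's underside when home"""
    r.movep(np.array([*xy,max(.3,under+h+.06)]),down(yaw))
    r.move_straight(np.array([*xy,under+h+.012]),.2); r.sleep(.2)
    hit=r.move_straight(np.array([*xy,under+h-.004]),.025,threshold=6)
    print('lower',hit,'z err mm',(current_eef_pos()[2]-under-h)*1e3,current_contact_force(),current_clock())
def release(opening=.8,up=.3):
    jaws.command_gripper(opening); p=current_eef_pos(); r.move_straight(np.array([p[0],p[1],up]),.2)
E
python3 - <<'E'
from h import *
pick((.4227,.0315),.007,-.196); lower(.112,.007,-.196)
s=snap('side','s1');cv2.imwrite('pics/s1c.png',cv2.resize(s['image'][90:230,220:400,::-1],None,fx=4,fy=4))
E
```

```text
grip False [0.42270378 0.03150275 0.00699873] 0.6781266176711934 0.0
lifted 0.2597759003563445
lower False z err mm -3.9644598601631325 [-0.17972312  0.01926095 -0.23970346] 12.275
```

View pics/s1c.png

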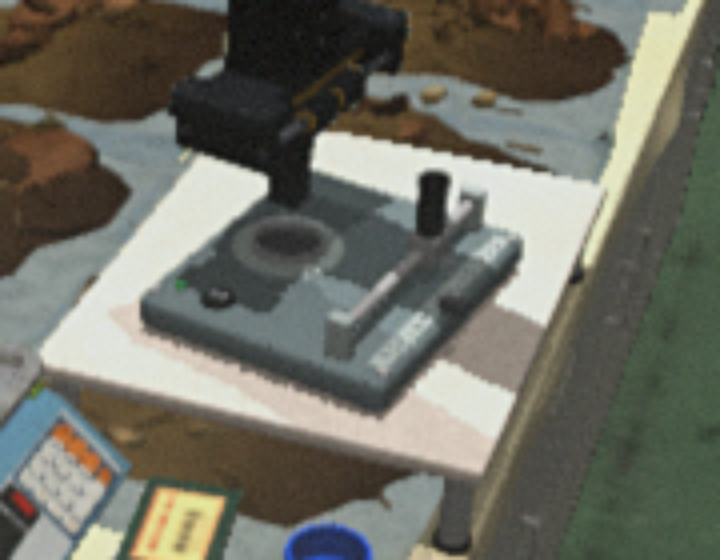

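The grasp missed: in the side view the closed fingers stand behind the seat rather than in it. I'll check the pose against the cameras.

```bash
python3 - <<'E'
from h import *
print(current_eef_pos(),current_tcp_rot(),down(-.196),current_joints().round(3) if hasattr(current_joints(),'round') else current_joints())
s=load('s1');c=cloud(s)
w=c[90:150,260:330];m=s['image'].sum(2)[90:150,260:330]<150
p=w[m];p=p[(p[:,2]<.16)];print('finger pts',len(p),p.min(0),p.max(0),np.median(p,0))
print('seat px',c[151,292],'rec',topcirc(c,(.4227,.0315),.031,.04))
t=snap('top','t1');ct=cloud(t);print('rec top',topcirc(ct,(.4227,.0315),.031,.04))
im=t['image'][130:280,200:480,::-1];cv2.imwrite('pics/t1c.png',cv2.resize(im,(800,430)))
E
```

```text
[ 0.53274116 -0.28015025  0.11517218] [ 3.12641967e+00 -3.07349578e-01  4.84480837e-04] [ 3.1265188  -0.30738351  0.        ] [ 0.723  0.285 -0.335  1.662  0.099  1.211 -1.402]
finger pts 383 [ 0.42605201 -0.90417781  0.0125405 ] [ 0.84462267 -0.26765112  0.15943933] [ 0.77256456 -0.67849327  0.02645936]
seat px [ 0.52998928 -0.2766442   0.11300395] rec (array([0.42078419, 0.03280359]), 0.028683437034487724, np.float64(0.0355743543841639), 146)
rec top (array([0.42076106, 0.03095939]), 0.028651820495724678, np.float64(0.03584133564757486), 124)
```

View pics/t1c.png

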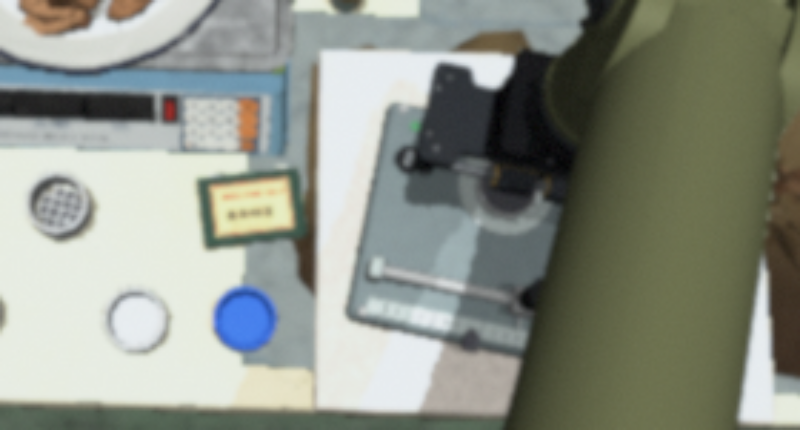

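```bash
cat >> h.py <<'E'
def proj(s,p):
    R=cv2.Rodrigues(np.array(s['rotation'],float))[0];q=R.T@(np.array(p)-s['origin']);q=s['camera_matrix']@q;return q[:2]/q[2],q[2]
E
python3 - <<'E'
from h import *
s=load('s1');print('tcp in side',proj(s,current_eef_pos()),'tip ray',ray(s,292,140,.115))
w=load('w1');print('tcp in wrist',proj(w,(.44,-.27,.36)),'K',w['camera_matrix'][0,0])
c=cloud(s);print(np.round(c[120:144:3,292],3),np.round(c[110,270],3))
w=snap('wrist','w3');cw=cloud(w);print('tcp',proj(w,current_eef_pos()))
E
```

```text
tcp in side (array([291.52772824, 149.49994425]), np.float64(1.2158219959336858)) tip ray [ 0.54932672 -0.33038103  0.115     ]
tcp in wrist (array([274.87921981, 236.32318036]), np.float64(0.20705953731743662)) K 289.914972699368
[[ 0.524 -0.249  0.225]
 [ 0.513 -0.214  0.236]
 [ 0.528 -0.263  0.2  ]
 [ 0.528 -0.263  0.19 ]
 [ 0.528 -0.264  0.181]
 [ 0.529 -0.268  0.169]
 [ 0.202  0.709  0.759]
 [ 0.529 -0.269  0.15 ]] [ 0.571 -0.211  0.262]
tcp (array([276.54574639, 236.57604214]), np.float64(0.20775566316994465))
```

View pics/w3.png

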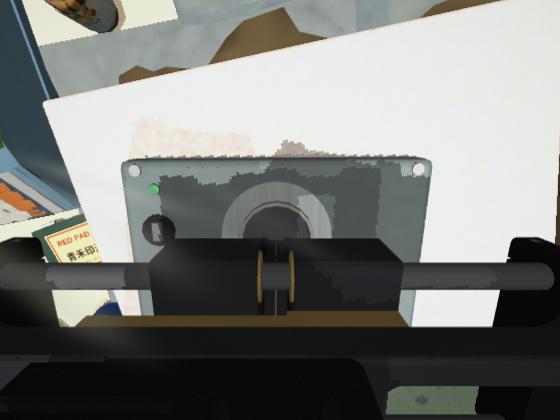

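The fingers are at the right x,y, but the depth shows their tips near z≈0.147 while TCP reads 0.115, so the tips are about 3 cm higher than reported. I'll check by touching the deck gently inside the ring.

```bash
python3 - <<'E'
from h import *
s=load('s1');c=cloud(s)
for u in(286,290,294,297): print(u,[tuple(np.round(c[v,u],3)) for v in range(134,148,2)])
p=current_eef_pos();hit=r.move_straight(np.array([*SEAT,.06]),.02,threshold=4)
print(hit,current_eef_pos(),current_contact_force())
r.move_straight(np.array([*SEAT,.2]),.2);print(current_clock())
E
```

```text
286 [(np.float64(0.597), np.float64(-0.41), np.float64(0.082)), (np.float64(0.593), np.float64(-0.4), np.float64(0.082)), (np.float64(0.572), np.float64(-0.341), np.float64(0.111)), (np.float64(0.568), np.float64(-0.331), np.float64(0.11)), (np.float64(0.563), np.float64(-0.318), np.float64(0.112)), (np.float64(0.561), np.float64(-0.311), np.float64(0.109)), (np.float64(0.553), np.float64(-0.29), np.float64(0.117))]
290 [(np.float64(0.536), np.float64(-0.271), np.float64(0.169)), (np.float64(0.535), np.float64(-0.269), np.float64(0.164)), (np.float64(0.534), np.float64(-0.268), np.float64(0.159)), (np.float64(0.536), np.float64(-0.274), np.float64(0.149)), (np.float64(0.552), np.float64(-0.322), np.float64(0.112)), (np.float64(0.545), np.float64(-0.302), np.float64(0.118)), (np.float64(0.545), np.float64(-0.3), np.float64(0.113))]
294 [(np.float64(0.524), np.float64(-0.269), np.float64(0.173)), (np.float64(0.524), np.float64(-0.271), np.float64(0.165)), (np.float64(0.524), np.float64(-0.272), np.float64(0.159)), (np.float64(0.524), np.float64(-0.273), np.float64(0.152)), (np.float64(0.542), np.float64(-0.327), np.float64(0.112)), (np.float64(0.538), np.float64(-0.315), np.float64(0.113)), (np.float64(0.534), np.float64(-0.304), np.float64(0.113))]
297 [(np.float64(0.52), np.float64(-0.285), np.float64(0.165)), (np.float64(0.545), np.float64(-0.364), np.float64(0.111)), (np.float64(0.541), np.float64(-0.352), np.float64(0.112)), (np.float64(0.538), np.float64(-0.343), np.float64(0.111)), (np.float64(0.533), np.float64(-0.329), np.float64(0.113)), (np.float64(0.531), np.float64(-0.322), np.float64(0.11)), (np.float64(0.525), np.float64(-0.305), np.float64(0.115))]
True [ 0.53254846 -0.28011189  0.07731431] [0.01520038 0.05110154 3.67681129]
14.9417
```

Contact came at TCP 0.0773 on the 0.110 deck, so the real tips are 33 mm above the reported TCP. I'll touch the table with open fingers beside the receiver to confirm, then grip using the corrected height.

```bash
python3 - <<'E'
from h import *
xy=(.4227,.0315)
jaws.command_gripper(.8);r.movep(np.array([*xy,.2]),down(-.196))
r.move_straight(np.array([*xy,.0]),.2)
hit=r.move_straight(np.array([*xy,-.042]),.02,threshold=4)
z=current_eef_pos()[2];print(hit,z,current_contact_force())
r.move_straight(np.array([*xy,-.0325+.007]),.05)
jaws.command_gripper(0.,25);print(current_eef_pos(),current_grip_width()*87,current_finger_force())
r.move_straight(np.array([*xy,.25]),.25)
s=snap('side','s2');cv2.imwrite('pics/s2c.png',cv2.resize(s['image'][130:290,180:380,::-1],None,fx=4,fy=4,interpolation=2)[:600])
print(current_grip_width()*87,current_finger_force(),current_clock())
E
```

```text
True -0.032775607504123956 [-2.01153393 -0.32819776  6.25113974]
[ 0.42248675  0.03141332 -0.02566868] 55.815283556223164 24.99970145698171
55.16877007232474 24.99998206651071 22.1583
```

View pics/s2c.png

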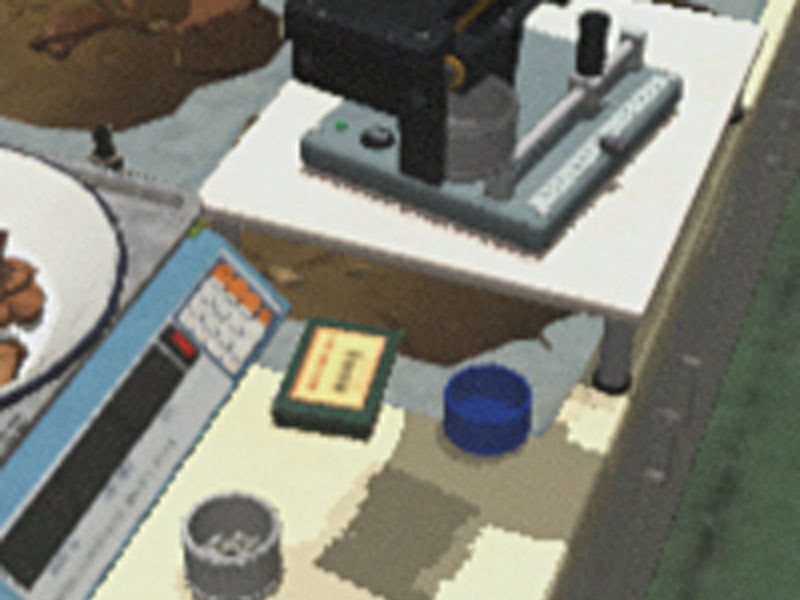

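It's held (55 mm). I'll check its centring in the jaws from the depth before placing.

```bash
python3 - <<'E'
from h import *
from scipy.optimize import least_squares
s=load('s2');c=cloud(s);e=current_eef_pos();print(e)
w=c[130:290,180:380].reshape(-1,3);im=s['image'][130:290,180:380].reshape(-1,3).astype(int)
q=w[(np.hypot(*(w[:,:2]-e[:2]).T)<.05)&(w[:,2]>.2)];col=im[(np.hypot(*(w[:,:2]-e[:2]).T)<.05)&(w[:,2]>.2)]
g=col.sum(1)/3; cup=q[(g>70)&(q[:,2]<.315)];fin=q[(g<=60)&(q[:,2]<.33)]
print(len(cup),cup.min(0),cup.max(0));print(len(fin),fin.min(0),fin.max(0))
f=least_squares(lambda p:np.hypot(*(cup[:,:2]-p).T)-.028,e[:2],loss='soft_l1',f_scale=.002);print('cup centre',f.x,f.x-e[:2],np.median(abs(f.fun)))
E
```

```text
[0.42170201 0.03152164 0.24844949]
371 [ 0.39215949 -0.00282913  0.27403222] [0.44078263 0.06700001 0.31480496]
222 [ 0.40309075 -0.003579    0.2834309 ] [0.43976591 0.07422227 0.32988304]
cup centre [0.42316863 0.03519862] [0.00146661 0.00367698] 0.0013402394452030689
```

Centred within play. Place it.

```bash
cat >> h.py <<'E'
OFF=.0325
_p,_l=pick,lower
def pick(xy,h,*a,**k): _p(xy,h-OFF,*a,**k)
def lower(u,h,*a,**k): _l(u,h-OFF,*a,**k)
E
python3 - <<'E'
from h import *
lower(.112,.007,-.196); print(current_eef_pos(),current_wrist_torque())
E
```

```text
lower True z err mm -0.17372262370477648 [-0.2740781   0.01952931  4.74638186] 25.2917
[ 0.53250769 -0.28005468  0.08632628] [ 0.06552493  0.14781583 -0.00908573]
```

```bash
cat >> h.py <<'E'
def check(name,z):
    r.movep(np.array([.44,-.27,.38]),down(-.196)); s=snap('wrist',name);c=cloud(s);w=c.reshape(-1,3)
    ce,ra,zm,n=topcirc(c,SEAT,z-.006,z+.006,.045)
    k=w[(np.hypot(*(w[:,:2]-ce).T)<.029)&(abs(w[:,2]-z)<.005)];A=np.c_[k[:,:2]-ce,np.ones(len(k))]
    print('check',ce,ra,zm,n,'tilt',np.linalg.lstsq(A,k[:,2],rcond=None)[0]); return ce
E
python3 - <<'E'
from h import *
release(); check('c1',.148)
pick((.4245,.1811),.007,-.15); lower(.142,.007,-.196); print(current_clock())
E
```

```text
check [ 0.53239169 -0.27915818] 0.028583219274878502 0.14851898388820983 423 tilt [-2.22959127e-03  2.27225386e-05  1.48324633e-01]
grip False [ 0.42486191  0.18108304 -0.02518684] 56.07112535194752 24.999921969138086
lifted 55.97819226506824
lower True z err mm 0.27726847766384316 [-0.74162536  0.12580136  4.57484438] 36.7833
36.7833
```

```bash
python3 - <<'E'
from h import *
release(); check('c2',.174)
P=np.pi
pick((.5195,.1053),.015,P); lower(.168,.015,P-.196,xy=SEAT-.004*np.array([.981,-.195])); print(current_clock())
E
```

```text
check [ 0.53182988 -0.27910738] 0.028628019616007805 0.1745121077996293 484 tilt [-0.00655594 -0.00138889  0.17431086]
grip False [ 0.51973475  0.1052742  -0.01723002] 54.79067941160364 24.999890462349867
lifted 54.690513081670005
lower True z err mm 0.2767503439031066 [-0.56025419 -0.04062708  4.61525885] 47.9333
47.9333
```

```bash
python3 - <<'E'
from h import *
release(); check('c3',.212)
pick((.4326,.3220),.018,np.pi,opening=.6); lower(.206,.018,np.pi-.196,xy=SEAT); print(current_clock())
E
```

```text
check [ 0.53203112 -0.27927693] 0.028633184731006622 0.21251908464074082 593 tilt [-0.0050532   0.00710254  0.21231056]
grip False [ 0.4327085   0.32216134 -0.01437156] 21.237393986141267 24.99941887333989
lifted 20.954121690975597
lower True z err mm 0.0620863092616504 [-0.45112409 -0.33215642  3.75932299] 62.0333
62.0333
```

```bash
cat >> h.py <<'E'
Y=np.array([np.sin(.196),np.cos(.196)]);X=np.array([np.cos(.196),-np.sin(.196)])
def collar(name):
    s=load(name);c=cloud(s);w=c.reshape(-1,3)
    kn=topcirc(c,(.435,-.27),.176,.19,.06); k=w[(np.hypot(*(w[:,:2]-(.405,-.246)).T)<.022)&(w[:,2]>.1155)&(w[:,2]<.122)]
    sx=k[:,:2]@X; k=k[sx<np.percentile(sx,70)]; y=k[:,:2]@Y
    print('knob',kn,'y',kn[0]@Y,'mark y',np.median(y),(y.min()+y.max())/2,y.std(),len(k),'width',np.ptp(y))
E
python3 - <<'E'
from h import *
release(.6,.33); check('c4',.220); collar('c4'); collar('w1')
c=cloud(load('c4')); print('lid knob',topcirc(c,SEAT,.244,.253,.03),current_clock())
s=load('c4');cv2.imwrite('pics/c4c.png',cv2.resize(s['image'][70:240,180:370,::-1],None,fx=3.5,fy=3.5,interpolation=2))
E
```

```text
check [ 0.53162771 -0.27904626] 0.02796391397714615 0.22084280769796916 1486 tilt [ 0.00097572 -0.00026657  0.22084727]
knob (array([ 0.43439017, -0.28850974]), 0.011427273973822594, np.float64(0.18388259477207008), 211) y -0.19838937243524263 mark y -0.16444466040522862 -0.16444722671117473 0.003172375422018768 49 width 0.009849267440099396
knob (array([ 0.43430166, -0.28858756]), 0.011457362212240696, np.float64(0.18376136524003467), 235) y -0.19848293559629057 mark y -0.16321215821387575 -0.16390955267389054 0.003574626687334181 59 width 0.010996067270872434
lid knob (array([ 0.53173594, -0.2791174 ]), 0.010931922122836113, np.float64(0.25221857453121527), 29) 66.2167
```

View pics/c4c.png

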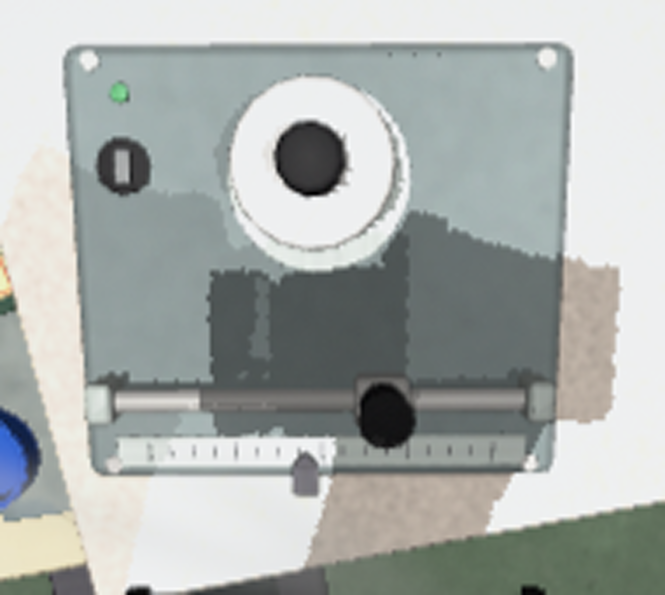

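The stack is complete: lid at (310,160) in the crop, concentric and level. The collar knob is at (385,415) and the mark at (306,465). Now slide the collar by +34 mm.

```bash
python3 - <<'E'
from h import *
yaw=np.pi-.196; k=np.array([.4343,-.2885]); t=k+Y*.0342
jaws.command_gripper(.55); r.movep(np.array([*k,.26]),down(yaw))
hit=r.move_straight(np.array([*k,.1145]),.1,threshold=8); print(hit,current_eef_pos())
jaws.command_gripper(0.,20); print(current_grip_width()*87,current_finger_force())
r.move_straight(np.array([*t,.1145]),.04); r.sleep(.3); print(current_eef_pos()[:2]@Y-k@Y,current_contact_force())
jaws.command_gripper(.5); r.move_straight(np.array([*t,.33]),.15)
check('c5',.220);collar('c5');print(current_clock())
s=load('c5');cv2.imwrite('pics/c5c.png',cv2.resize(s['image'][140:230,200:340,::-1],None,fx=5,fy=5,interpolation=2))
E
```

```text
False [ 0.4347453  -0.28879235  0.11512105]
19.73223307069146 20.000065851693307
0.034704653625593385 [-3.08126326  2.82183561  4.68118231]
check [ 0.53175722 -0.27912046] 0.027895256876945496 0.2208342705716786 1482 tilt [0.00059053 0.00172707 0.22086378]
knob (array([ 0.44112492, -0.2538216 ]), 0.011396988295018673, np.float64(0.1838772423704239), 211) y -0.1630538109481927 mark y -0.16455485955118615 -0.16451357658004814 0.0032024294667371916 49 width 0.009842632814503982
77.825
```

View pics/c5c.png

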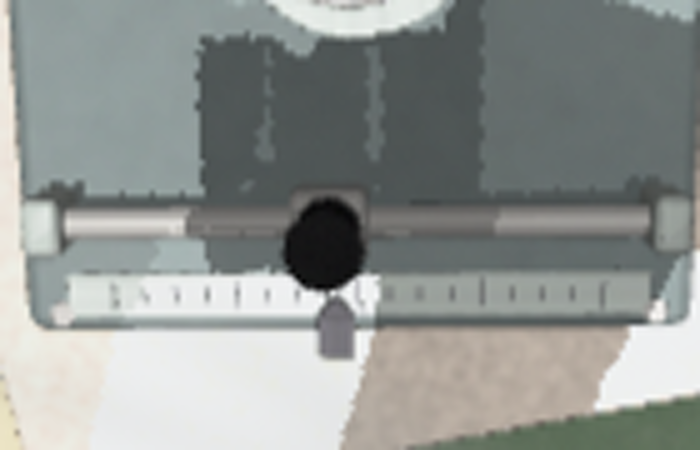

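The knob sits slightly past the mark (knob column 265, mark column 267). I'll refine with sub-pixel colour edges.

```bash
python3 - <<'E'
from h import *
for n in('c4','c5','w1'):
    s=load(n);g=s['image'].astype(float).sum(2)/3
    u0,v0=proj(s,(.4105,-.25,.118))[0]; v0=int(round(v0));ys=[]
    u1,v1=proj(s,(.400,-.2475,.118))[0]; 
    for v in range(int(v1)-1,int(v1)+4):
        row=g[v,int(u1)-9:int(u1)+10]; bgL,bgR=np.median(row[:4]),np.median(row[-4:]);m=np.median(row[8:11])
        L=np.interp(.5,((row[:10]-bgL)/(m-bgL)),np.arange(10));Rr=np.interp(.5,((row[9:]-bgR)/(m-bgR))[::-1],np.arange(9,19)[::-1])
        ys.append((ray(s,int(u1)-9+(L+Rr)/2,v,.118)[:2]@Y,Rr-L))
    print(n,np.round(ys,4).tolist())
    u,v=map(int,proj(s,(.4343,-.2885,.183) if n!='c5' else (.441,-.2535,.183))[0])
    m=np.zeros(g.shape,np.uint8);m[v-14:v+15,u-14:u+15]=(g<45)[v-14:v+15,u-14:u+15]
    M=cv2.moments(max(cv2.findContours(m,0,1)[0],key=cv2.contourArea));p=M['m10']/M['m00'],M['m01']/M['m00']
    print(' knob',p,M['m00'],ray(s,*p,.180)[:2]@Y)
E
```

```text
c4 [[-0.1638, 7.0114], [-0.1641, 7.1268], [-0.164, 7.1511], [-0.1638, 7.1199], [-0.1638, 7.117]]
 knob (289.78619528619527, 188.54545454545453) 198.0 -0.19802258079969465
c5 [[-0.1639, 7.0497], [-0.1639, 6.7506], [-0.1637, 6.5804], [-0.1637, 6.5761], [-0.1636, 6.5392]]
 knob (264.479758828596, 188.67872523686475) 193.5 -0.16306845293018374
w1 [[-0.1637, 7.7147], [-0.1637, 7.6793], [-0.1637, 7.404], [-0.1638, 7.4488], [-0.1638, 7.4503]]
 knob (289.53936718175123, 190.85798381162618) 226.5 -0.1980336531210459
```

The collar is within 0.7 mm of the mark, about what I can measure, and the stack is home and level. I'm handing in.

```bash
python3 - <<'E'
from h import *
print(workorder.close_job(),current_clock())
E
```

```text
the job is handed in; nothing more can be done
the job is handed in; nothing more can be done
```

The job is handed in at about 78 s: receiver, fine sieve, coarse sieve and lid are stacked on the seat, each home within 0.3 mm and level, the collar is about 0.7 mm past the mark, and I did not touch the brass weight or the blue look-alike; no verdict came back.

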